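# Fit the guide sleeve on the culture jar and hold the gas probe centred in it

## Task

Put the red guide sleeve, skirt down as it stands, over the port of the green-lidded culture jar, push it fully home on the lid and let go of it. Then take the yellow-headed gas probe out of its stand and lower its rod through the sleeve into the jar, without the probe ever touching the sleeve or the jar, until the black ring on the rod is level with the top of the sleeve. Finish while still holding the probe there, upright, still and in the middle of the bore, and leave the blue-headed spare probe and all the other things where they are.

Things in the scene. Friction and masses are not known exactly. Their poses are not given: they have to be found in the camera images.
- sleeve_center (a point): centre, half-way up (27.5 mm above its foot), of the red plastic guide sleeve: a loose upright tube 55 mm tall, 42 mm outside diameter, with a skirt that flares to 50 mm over the lowest 8 mm. Open at both ends: from below a socket of 34 mm bore (flared at the mouth), 30 mm deep, then a guide bore of 24 mm through to the top. z is its axis, up. Mass about 0.07 kg. It starts upright on the bench, skirt down; 42 mm straight outer wall to grip from 8 mm above its foot to its top
- sleeve_top (a point): centre of the sleeve's top opening, on its axis, 27.5 mm above sleeve_center; the 24 mm guide bore begins here
- port_top (a point): centre of the mouth of the jar's port: an upright white tube on the middle of the lid, 30 mm outside and 24 mm inside diameter, 24 mm high. The jar is a fixed glass jar, 106 mm in diameter, with a green lid 114 mm in diameter whose flat top lies 75 mm above the bench; the port's mouth lies 99 mm above the bench. The inside is open from the port down to the jar's floor, 5 mm above the bench
- lid_top (a point): point on the port's axis at the level of the lid's top, 75 mm above the bench; z is up. With the sleeve fully home its foot rests on the lid, so that the sleeve's top is 55 mm above this point (130 mm above the bench)
- probe_head (a point): centre of the head of the yellow-headed gas probe. The probe has a 28 x 28 x 50 mm square head (sides along its x and y) with a small round black cap 8 mm high on top, and below the head a straight round steel rod, 10 mm in diameter and 110 mm long. Mass about 0.1 kg. The head's underside is 25 mm below this point, the tip of the rod 135 mm below it. z is the probe's axis, up. It hangs upright by its head in one of the two holes of the stand
- probe_mark (a point): centre of the black ring (6 mm high) round the yellow-headed probe's rod, 90 mm above the tip and 20 mm below the head
- probe_tip (a point): lower end of the yellow-headed probe's rod, on its axis
- stand: fixed probe stand, origin at the centre of its underside: grey base 90 x 140 mm, two uprights, and a white top plate 50 mm (x) x 140 mm (y), 12 mm thick, with its top 125 mm above the bench. It has two through holes of 16 mm at y = -30 and +30 mm, a probe hanging in each; which probe hangs in which hole varies. The tips hang 15 mm above the bench, so that a probe must rise 110 mm for its tip to clear the plate
- spare_head (a point): centre of the head of the blue-headed spare probe, otherwise the same as the yellow one and 60 mm from it; its cap's top stands 183 mm above the bench, in the way of a low sideways move; leave it where it is
- micro_rack_mid (a point): middle of a loose low orange rack of micro-tubes, 75 mm (x) x 120 mm (y) x 24 mm (31 mm with the tubes' caps); leave alone
- timer_mid (a point): middle of a loose white bench timer, 60 x 60 x 18 mm; leave alone
- marker_mid (a point): a loose marker pen lying along its x, 135 mm long and 16 mm thick; leave alone
- pot_mid (a point): middle of a loose small amber reagent pot with a white cap, 42 mm in diameter and 45 mm tall; leave alone
- cap_center (a point): middle of a loose green tube cap lying on the bench, 34 mm in diameter and 14 mm high; leave alone

How it is judged:
By the outcome, as a careful person would: the job done as asked, in the order asked, and still so for the second after the job is handed in, while the arm keeps its last pose, push and grip.
It also fails if it takes over 72 s, if anything falls off the work surface, if the arm or the gripper's body presses on something with over 40 N, if the wrist force passes 120 N, or if a joint passes its speed limit or range.

## Robot

A 7-joint arm with a two-finger parallel gripper is mounted at the origin on the work surface. World frame = base frame: x ahead of the robot, y to its left, z up, the work surface at z = 0. Lengths are in m, angles in rad, forces in N, time in s.
With the tool pointing down it reaches from about 0.425 to 0.925 m from the base axis. Payload 6.8 kg.
Tool frame: the origin (TCP) lies on the front face of the gripper's body, between the roots of the fingers; the fingertips stand 73 mm ahead of it and the grasp point (between the pads) lies 54 mm ahead of it; z points along the fingers, y is the direction in which the jaws open and shut (so a half turn about z gives the same grasp; the last joint's range is limited). The gripper opens to 85 mm and grips with 20 to 120 N. Pads are 22 mm wide; open, the fingers measure 114 mm over their backs; the gripper's body (76 mm by 85 mm) begins 54 mm behind the grasp point. The pads swing forward as they close: fully open they stand 13 mm farther back than shut.
Start: joints at [-1.444, 0.477, 0.022, 1.555, -0.011, 1.109, -0.083], TCP at [0.157, 0.656, 0.304] pointing down, gripper open.
Joint ranges: [-2.96, 2.96], [-0.34, 2.1], [-1.41, 1.46], [0.24, 2.44], [-1.37, 4.51], [0.17, 1.92], [-2.96, 2.96]. Speed limits (rad/s): [2.39, 2.39, 3.14, 3.14, 3.14, 3.14, 3.14].

## Interface

Orientations are given as a rotation vector (axis times angle).
In Python, from bench import * gives the robot as it stands.
- The arm moves only by the tool jog_arm, never from a script. Its argument "plan" is a list of rows, each a list of 2 entries, a list of its own where there are three numbers: the shift along the world's x, y, z in cm, then the turn about the world's z in rad. In form: [[[tx, ty, tz], twist], ...]. A call has 1 to 12 rows; each row shifts and turns the commanded pose from where the row before left it; what a row does not reach is not made up. A row lasts 1/10 s, in which the tool goes at most 50 mm and 8.59 degrees, less where a joint would pass 70% of its speed; a pose out of reach is approached as far as the arm can. A call is refused whole if a number of a shift passes 5 or a number of a turn 0.15, either way. A call with a gripper value outside its range is refused whole. "hand" is the finger opening in cm, from 0 to 8.54, set as the call begins (left out, the last holds). The fingers move at their own pace and stop on an object; "grip_force" is the grip in N (left out, the last holds). Time passes only in rows, so rows that do not move let the fingers close. It gives the time, the measured TCP pose, the force and the opening at its end, in the units of the state.
- get_obs(): the state, without advancing time (a new reading comes with each control period).
- grab_frame(name): name is "scene" or "side" or "wrist"; returns the picture (384x512x3 uint8, red, green, blue); there is no depth.
- get_calibration(name): a dict with "intrinsics" (3x3 intrinsics, pixels), "xyz" and "orientation" of the camera in the world. Camera axes: x right, y down, z forward; pixel columns grow to the right and rows downward; lengths in m; the calibration is good to about 2 mm. A picture is of the moment at which its call begins: read the wrist's pose just before it. get_calibration takes no time and is no camera call; for the wrist camera it gives the pose at the moment of the call.
- hand_in(): hands the job in, once; it reports no verdict.
The state is a dict: "clock": time; "joints": joint angles; "qvel": joint speeds; "tau": joint torques, N m; "tcp_pos": TCP position; "orientation": TCP orientation; "contact_force": force on the tool from outside, world axes, zero at the start; "moment": the same for the moment, N m; "grip_width": finger opening in m.
Only numpy, scipy, OpenCV 4.12 (cv2) and the standard library are available. Lean on these libraries where they do the work, as an engineer would, in place of code of your own. Each camera call takes 0.05 s, during which the arm holds its last target. There are 200 camera calls.

## Working session

There is one attempt and no reset: what is moved stays moved. The work goes in short steps, Python scripts to look and compute and a tool call to move; the robot and the scene stay as the last step left them, time stands still between calls to the robot, and variables do not carry over. Pictures are saved under pics/ and viewed, about 8 in all and at most 12, crops included, and the job is handed in when it is done.

Besides the shell and the picture viewer there is one more tool, called after "Request:" as name([rows], argument=value, ...), one row to a line, values as JSON. jog_arm: Moves the arm, as the interface text tells. Its arguments: {"type":"object","properties":{"plan":{"type":"array","items":{"type":"array"}},"hand":{"type":"number"},"grip_force":{"type":"number"}},"required":["plan"]}

```bash
ls; mkdir -p pics; python3 - <<'E'
from bench import *
import cv2,numpy as np
o=get_obs(); print({k:np.round(v,3) for k,v in o.items()})
for n in("scene","side","wrist"):
    c=get_calibration(n); print(n,{k:np.round(v,3).tolist() for k,v in c.items()})
    cv2.imwrite(f"pics/{n}0.png",grab_frame(n)[:,:,::-1])
a=cv2.imread("pics/scene0.png");b=cv2.imread("pics/side0.png")
cv2.imwrite("pics/both0.png",cv2.resize(np.vstack([a,b]),None,fx=.78,fy=.78))
E
```

```text
pics
{'clock': np.float64(0.0), 'joints': array([-1.444,  0.478,  0.022,  1.556, -0.012,  1.109, -0.083]), 'qvel': array([-0.002,  0.002, -0.   ,  0.001,  0.001,  0.   ,  0.   ]), 'tau': array([-0.0000e+00, -5.9645e+01,  1.6080e+00, -2.8121e+01,  1.2000e-02,
        9.0000e-03,  0.0000e+00]), 'tcp_pos': array([0.157, 0.656, 0.303]), 'orientation': array([-3.68e-01, -3.12e+00,  3.00e-03]), 'contact_force': array([0.523, 0.684, 0.211]), 'moment': array([ 0.028,  0.021, -0.029]), 'grip_width': np.float64(0.085)}
scene {'intrinsics': [[346.995, 0.0, 256.141], [0.0, 346.995, 197.108], [0.0, 0.0, 1.0]], 'xyz': [0.867, 0.521, 0.659], 'orientation': [-0.796, -2.58, 1.124]}
side {'intrinsics': [[385.279, 0.0, 252.563], [0.0, 385.279, 184.758], [0.0, 0.0, 1.0]], 'xyz': [0.167, 0.349, 0.684], 'orientation': [-1.149, 2.426, -0.946]}
wrist {'intrinsics': [[296.299, 0.0, 262.035], [0.0, 296.299, 196.336], [0.0, 0.0, 1.0]], 'xyz': [0.076, 0.675, 0.373], 'orientation': [2.251, 1.778, 0.292]}
```

View pics/both0.png

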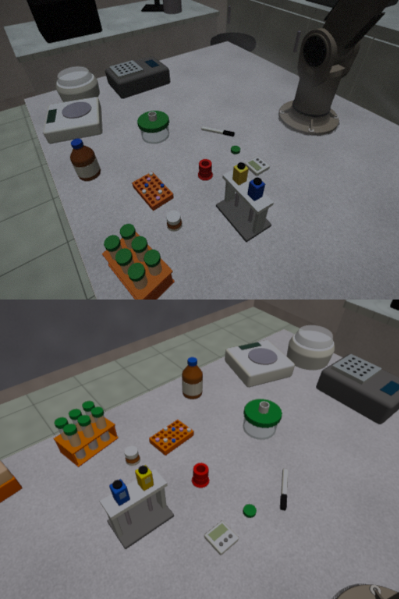

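Scene picture (top): sleeve at about (263,215), yellow probe (307,222), blue (328,240), jar lid (196,157). Side picture (bottom): sleeve (257,224), yellow (185,228), blue (153,245), lid (337,145). Next I'll triangulate the colour blobs.

```bash
cat > h.py <<'E'
from bench import *
import cv2,numpy as np
from scipy.spatial.transform import Rotation as R
def ray(c,uv):
    d=np.linalg.inv(c["intrinsics"])@np.array([uv[0],uv[1],1.]); d=R.from_rotvec(c["orientation"]).as_matrix()@d
    return np.array(c["xyz"]),d/np.linalg.norm(d)
def plane(c,uv,z):
    o,d=ray(c,uv); return o+d*(z-o[2])/d[2]
def tri(c1,u1,c2,u2):
    A=[];b=[]
    for c,u in((c1,u1),(c2,u2)):
        o,d=ray(c,u);P=np.eye(3)-np.outer(d,d);A.append(P);b.append(P@o)
    x=np.linalg.lstsq(np.vstack(A),np.hstack(b),rcond=None)[0]
    return x,[np.linalg.norm(P@x-q)*1000 for P,q in zip(A,b)]
def proj(c,p):
    q=R.from_rotvec(c["orientation"]).as_matrix().T@(np.asarray(p)-c["xyz"]); q=np.array(c["intrinsics"])@q; return q[:2]/q[2]
HS={"red":[(0,150,60),(6,255,255)],"yel":[(24,150,60),(34,255,255)],"blue":[(108,150,40),(125,255,255)],"green":[(55,120,40),(80,255,255)],"orange":[(7,170,80),(18,255,255)]}
def blobs(bgr,col,amin=30):
    m=cv2.inRange(cv2.cvtColor(bgr,cv2.COLOR_BGR2HSV),*[np.array(x) for x in HS[col]])
    n,l,s,c=cv2.connectedComponentsWithStats(m)
    return sorted([(int(s[i,4]),c[i].round(1).tolist(),s[i,:4].tolist()) for i in range(1,n) if s[i,4]>=amin],reverse=True),l
E
python3 - <<'E'
from h import *
for n in("scene","side","wrist"):
    im=cv2.imread(f"pics/{n}0.png")
    for k in("red","yel","blue","green"):
        print(n,k,blobs(im,k)[0][:4])
a=cv2.imread("pics/scene0.png");b=cv2.imread("pics/side0.png")
A=cv2.resize(a[130:320,160:360],None,fx=3,fy=3,interpolation=2)
B=cv2.resize(b[110:310,110:380],None,fx=2.8,fy=2.8,interpolation=2)
cv2.imwrite("pics/cA.png",A);cv2.imwrite("pics/cB.png",B)
E
```

```text
scene red [(108, [262.4, 209.8], [255, 204, 16, 12]), (62, [262.7, 227.0], [254, 221, 18, 10])]
scene yel [(78, [308.6, 216.8], [300, 212, 18, 13])]
scene blue [(280, [329.2, 243.1], [318, 231, 21, 26]), (134, [97.7, 183.5], [91, 178, 14, 13])]
scene green [(588, [195.9, 154.8], [177, 142, 39, 25]), (344, [174.0, 347.2], [164, 337, 21, 21]), (307, [194.4, 329.6], [185, 320, 20, 20]), (304, [157.9, 328.0], [148, 319, 21, 19])]
side red [(558, [256.8, 225.3], [246, 210, 22, 31])]
side yel [(340, [185.0, 230.0], [173, 216, 23, 28])]
side blue [(357, [153.5, 248.4], [141, 231, 25, 33]), (106, [246.2, 79.2], [241, 74, 12, 11])]
side green [(1138, [336.8, 146.5], [313, 128, 48, 36]), (373, [83.8, 162.1], [70, 151, 28, 23]), (342, [101.8, 150.8], [88, 141, 28, 21]), (314, [118.9, 140.2], [106, 130, 26, 21])]
wrist red []
wrist yel []
wrist blue []
wrist green []
```

View pics/cA.png

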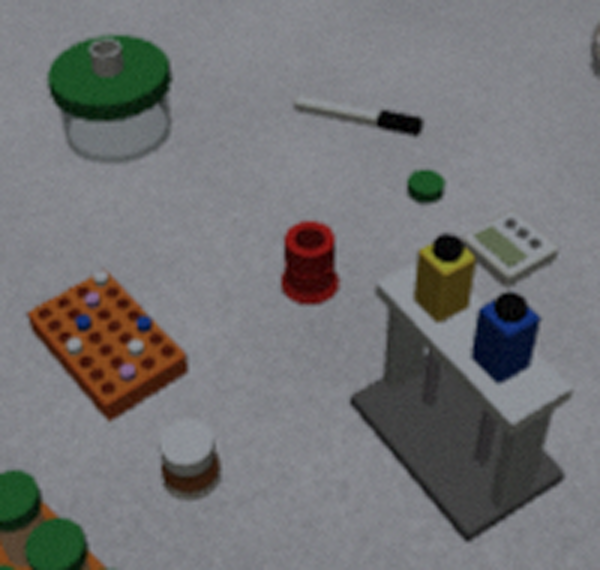

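View pics/cB.png

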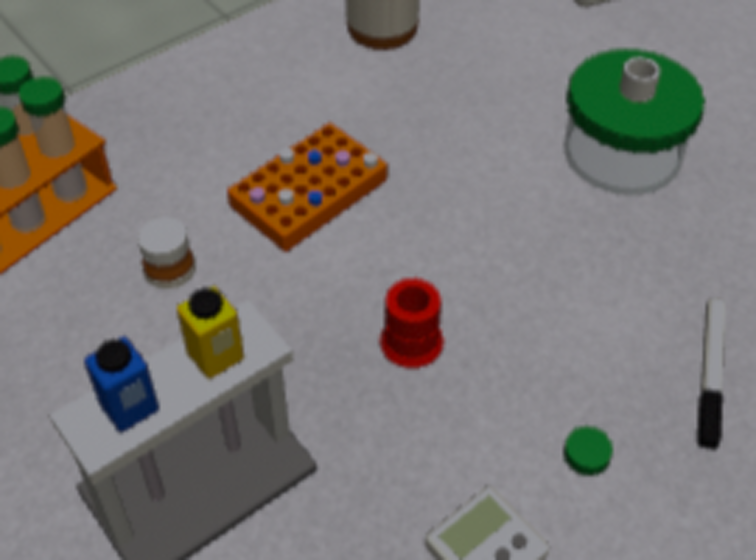

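Both crops show the sleeve rim, the port mouth, both probe caps and the bench items. The sleeve and port stand free. Now the positions.

```bash
python3 - <<'E'
from h import *
s=get_calibration("scene");d=get_calibration("side")
f=lambda p:(p[0]/3+160,p[1]/3+130)
g=lambda p:(p[0]/2.8+110,p[1]/2.8+110)
for n,a,b,z in(("sleeve_top",(309,238),(413,298),.055),("port",(106,46),(641,72),.099),("ycap",(448,243),(205,299),.183),("bcap",(512,302),(113,350),.183),("timer",(510,245),(487,535),.018),("gcap",(426,182),(588,447),.014),("pot",(188,438),(164,240),.045),("rack",(108,340),(308,188),.024),("rackcorner far",(105,277),(330,127),.024),("penL",(300,103),(714,303),.008),("penR",(402,122),(708,420),.008)):
    x,e=tri(s,f(a),d,g(b)); print(n,x.round(4),np.round(e,1),"planes",plane(s,f(a),z)[:2].round(4),plane(d,g(b),z)[:2].round(4))
print(get_obs()["orientation"], R.from_rotvec(get_obs()["orientation"]).as_matrix().round(3))
c=get_calibration("wrist"); T=get_obs(); M=R.from_rotvec(T["orientation"]).as_matrix()
print("cam in tool", M.T@(c["xyz"]-T["tcp_pos"]), (M.T@R.from_rotvec(c["orientation"]).as_matrix()).round(3))
E
```

```text
sleeve_top [0.5269 0.0257 0.0535] [0.6 0.6] planes [0.5278 0.0276] [0.5264 0.0258]
port [ 0.564  -0.2539  0.0977] [1. 1.] planes [ 0.5645 -0.2537] [ 0.5624 -0.2512]
ycap [0.5291 0.1859 0.1823] [0.1 0.1] planes [0.5296 0.1865] [0.5287 0.186 ]
bcap [0.5303 0.2459 0.183 ] [0.7 0.7] planes [0.5304 0.2466] [0.5307 0.2452]
timer [0.3678 0.0969 0.0148] [3.1 3.1] planes [0.3706 0.1026] [0.3679 0.0949]
gcap [ 0.373  -0.0069  0.0112] [0.5 0.5] planes [ 0.3752 -0.004 ] [ 0.3723 -0.006 ]
pot [0.7013 0.1315 0.041 ] [1.6 1.6] planes [0.7026 0.1322] [0.697  0.1345]
rack [ 0.6999 -0.0048  0.0103] [1.2 1.2] planes [0.7036 0.0048] [0.6883 0.0036]
rackcorner far [ 0.69   -0.0197  0.0727] [5.3 5.3] planes [ 0.6753 -0.057 ] [ 0.7359 -0.0556]
penL [ 0.3991 -0.1766  0.0087] [2. 2.] planes [ 0.3991 -0.1745] [ 0.4001 -0.1796]
penR [ 0.3341 -0.0913  0.0088] [0.7 0.7] planes [ 0.3337 -0.0912] [ 0.3346 -0.0926]
[-3.67967134e-01 -3.11990773e+00  2.17547477e-03] [[-0.973  0.233 -0.   ]
 [ 0.233  0.973 -0.001]
 [-0.    -0.001 -1.   ]]
cam in tool [ 0.08336843 -0.00024974 -0.06978776] [[ 0.001 -0.947 -0.322]
 [ 1.     0.001 -0.   ]
 [ 0.    -0.322  0.947]]
```

Request:
jog_arm([
  [[1.85,-3.15,0],-0.067],
  [[1.85,-3.15,0],-0.067],
  [[1.85,-3.15,0],-0.067],
  [[1.85,-3.15,0],-0.067],
  [[1.85,-3.15,0],-0.067],
  [[1.85,-3.15,0],-0.067],
  [[1.85,-3.15,0],-0.067],
  [[1.85,-3.15,0],-0.067],
  [[1.85,-3.15,0],-0.067],
  [[1.85,-3.15,0],-0.067],
])

```text
clock: 1.15
tcp_pos: [0.3425, 0.34, 0.3038]
orientation: [-1.377, -2.823, 0.0]
contact_force: [0.9, -0.4, 1.0]
grip_width: 0.0851
```

Request:
jog_arm([
  [[1.85,-3.15,0],-0.067],
  [[1.85,-3.15,0],-0.067],
  [[1.85,-3.15,0],-0.067],
  [[1.85,-3.15,0],-0.067],
  [[1.85,-3.15,0],-0.067],
  [[1.85,-3.15,0],-0.067],
  [[1.85,-3.15,0],-0.067],
  [[1.85,-3.15,0],-0.067],
  [[1.85,-3.15,0],-0.067],
  [[1.85,-3.15,0],-0.067],
  [[0,0,0],0],
  [[0,0,0],0],
])

```text
clock: 2.35
tcp_pos: [0.5269, 0.0259, 0.3036]
orientation: [-2.227, -2.215, 0.001]
contact_force: [-0.9, 1.5, 0.4]
grip_width: 0.0851
```

```bash
cat >> h.py <<'E'
def st():
    o=get_obs();M=R.from_rotvec(o["orientation"]).as_matrix()
    print("t",round(float(o["clock"]),2),"tcp",np.round(o["tcp_pos"],4),"jaw",round(float(np.degrees(np.arctan2(M[1,1],M[0,1]))),2),"zax",M[:,2].round(4),"F",np.round(o["contact_force"],1),"w",round(float(o["grip_width"]),4)); return o
def snap(n,f):
    c=get_calibration(n); im=grab_frame(n)[:,:,::-1].copy(); cv2.imwrite(f"pics/{f}.png",im); return c,im
E
python3 - <<'E'
from h import *
o=st(); c,im=snap("wrist","w1"); print(o["joints"].round(2))
print(blobs(im,"red")[0],blobs(im,"yel")[0])
for p in((.527,.026,.055),(.529,.186,.183)): print(proj(c,p))
E
```

```text
t 2.35 tcp [0.5269 0.0259 0.3036] jaw -0.31 zax [-6.e-04 -2.e-04 -1.e+00] F [-0.9  1.5  0.4] w 0.0851
[-0.67  0.26  0.6   1.94 -0.17  1.    0.01]
[(867, [262.6, 169.9], [245, 147, 36, 46])] []
[262.68914175 174.36891498]
[265.6327937  -60.34195325]
```

View pics/w1.png

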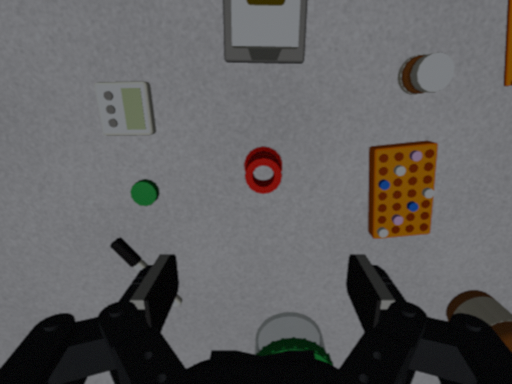

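Sleeve rim is centred at about (263,173) and I predicted (262.7,174.4), so it agrees within 1–2 mm. I'll go straight down and grip.

Request:
jog_arm([
  [[0,0,-3],0],
  [[0,0,-3],0],
  [[0,0,-3],0],
  [[0,0,-3],0],
  [[0,0,-3],0],
  [[0,0,-3],0],
  [[0,0,-2],0],
  [[0,0,-1.2],0],
  [[0,0,0],0],
])

```text
clock: 3.3
tcp_pos: [0.5259, 0.0276, 0.0907]
orientation: [-2.222, -2.218, 0.003]
contact_force: [-0.1, -0.2, 0.2]
grip_width: 0.0856
```

Request:
jog_arm([
  [[0,0,0],0],
  [[0,0,0],0],
  [[0,0,0],0],
  [[0,0,0],0],
  [[0,0,0],0],
  [[0,0,0],0],
  [[0,0,0],0],
  [[0,0,0],0],
  [[0,0,0],0],
  [[0,0,0],0],
], hand=3.5, grip_force=30)

```text
clock: 4.3
tcp_pos: [0.5277, 0.0267, 0.0931]
orientation: [2.225, 2.217, 0.003]
contact_force: [-0.6, -0.6, 6.4]
grip_width: 0.0424
```

Request:
jog_arm([
  [[0,0,1],0],
  [[0,0,2],0],
  [[0,0,3],0],
  [[0,0,3],0],
  [[0,0,3],0],
  [[0,0,3],0],
  [[0,0,2],0],
  [[0,0,0],0],
])

```text
clock: 5.1
tcp_pos: [0.5284, 0.0263, 0.2654]
orientation: [2.224, 2.215, 0.009]
contact_force: [0.4, 0.0, -0.8]
grip_width: 0.0422
```

Request:
jog_arm([
  [[0.4,-2],0],
])

```text
$.plan[0][0]: bad value
```

```bash
python3 - <<'E'
from h import *
o=st()
E
```

```text
t 5.1 tcp [0.5284 0.0263 0.2654] jaw -0.26 zax [ 0.0058  0.002  -1.    ] F [ 0.4  0.  -0.8] w 0.0422
```

Request:
jog_arm([
  [[0.2,-1.5,0],0],
  [[0.4,-3,0],0],
  [[0.4,-3,0],0],
  [[0.4,-3,0],0],
  [[0.4,-3,0],0],
  [[0.4,-3,0],0],
  [[0.4,-3,0],0],
  [[0.4,-3,0],0],
  [[0.4,-3,0],0],
  [[0.2,-2.5,0],0],
  [[0,0,0],0],
  [[0,0,0],0],
])

```text
clock: 6.3
tcp_pos: [0.5623, -0.2537, 0.2612]
orientation: [-2.227, -2.214, 0.001]
contact_force: [0.1, 0.6, -1.0]
grip_width: 0.042
```

```bash
python3 - <<'E'
from h import *
o=st()
cw,w=snap("wrist","w2");cs,a=snap("scene","s2");cd,b=snap("side","d2")
for c in(cs,cd): print(proj(c,(.564,-.254,.099)),proj(c,o["tcp_pos"]-[0,0,.0931-.055]))
print(proj(cw,(.564,-.254,.075)))
f=lambda im,x,y:cv2.resize(im[y-75:y+75,x-60:x+60],None,fx=4,fy=4,interpolation=2)
P,Q=[tuple(proj(c,(.564,-.254,.13)).astype(int)) for c in(cs,cd)];print(P,Q)
cv2.imwrite("pics/m2.png",np.hstack([f(a,*P)[:, :400],f(b,*Q)[:, :400]]))
E
```

```text
t 6.3 tcp [ 0.5623 -0.2537  0.2612] jaw -0.32 zax [-1.4e-03  5.0e-04 -1.0e+00] F [ 0.1  0.6 -1. ] w 0.042
[195.44362372 145.22710554] [189.49913313 104.98041973]
[339.2231505  134.88489643] [350.49728888  89.8285833 ]
[264.7111684 192.1996696]
(np.int64(193), np.int64(135)) (np.int64(341), np.int64(124))
```

View pics/m2.png

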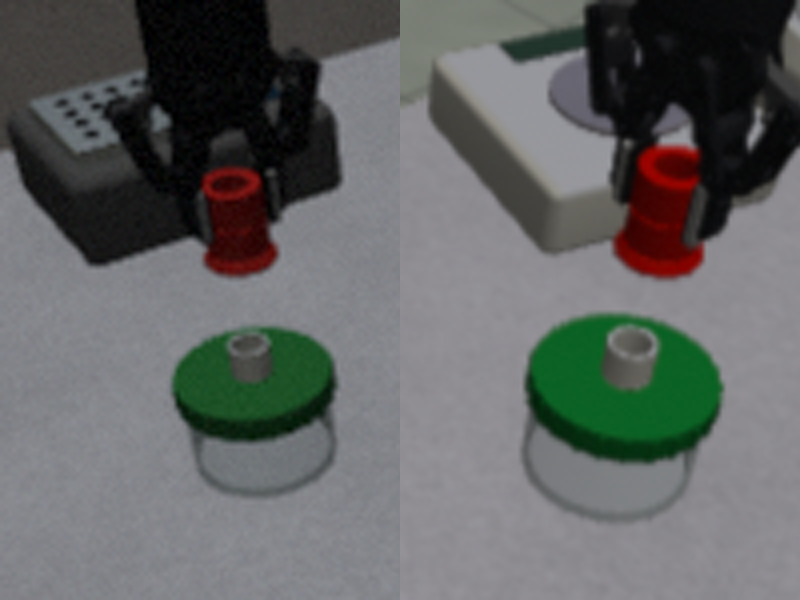

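Sleeve held upright over the jar. Tops in the crops: sleeve (233,183) and (272,160), port (249,342) and (232,341). I'll triangulate the relative offset.

```bash
python3 - <<'E'
from h import *
s=get_calibration("scene");d=get_calibration("side")
S=(133+233/4,60+183/4);S2=(281+272/4,49+160/4);P=(133+249/4,60+342/4);P2=(281+232/4,49+341/4)
print("sleeve",tri(s,S,d,S2)); print("port",tri(s,P,d,P2))
print(plane(s,P,.099),plane(d,P2,.099))
# lid ellipse by green mask, outlines
for n,c,f in(("scene",s,"s2"),("side",d,"d2")):
    im=cv2.imread(f"pics/{f}.png"); bl,l=blobs(im,"green",300)
    b=[x for x in bl if abs(x[1][0]-proj(c,(.564,-.254,.07))[0])<15][0]; print(b, [ (plane(c,(b[2][0],b[1][1]),.072)+plane(c,(b[2][0]+b[2][2]-1,b[1][1]),.072))/2], )
E
```

```text
sleeve (array([ 0.56173262, -0.24609949,  0.22621126]), [np.float64(2.0955287312035704), np.float64(2.095528731203853)])
port (array([ 0.56507721, -0.2538564 ,  0.09937552]), [np.float64(0.7546759750889046), np.float64(0.754675975088915)])
[ 0.56505133 -0.25311036  0.099     ] [ 0.56586048 -0.2553084   0.099     ]
(585, [196.0, 154.9], [177, 142, 39, 25]) [array([ 0.56983102, -0.2471971 ,  0.072     ])]
(1143, [336.7, 146.6], [313, 128, 48, 36]) [array([ 0.55769675, -0.24474148,  0.072     ])]
```

```bash
python3 - <<'E'
from h import *
s=get_calibration("scene");d=get_calibration("side")
S=(133+233/4,60+183/4);S2=(281+272/4,49+160/4)
print(plane(s,S,.223),plane(d,S2,.223))
im=cv2.imread("pics/w2.png");print(blobs(im,"red")[0])
cv2.imwrite("pics/w2c.png",cv2.resize(im[130:384,130:400],None,fx=2.2,fy=2.2,interpolation=2))
E
```

```text
[ 0.56037391 -0.2475721   0.223     ] [ 0.56635181 -0.2536965   0.223     ]
[(5936, [261.3, 277.0], [215, 206, 95, 131])]
```

View pics/w2c.png

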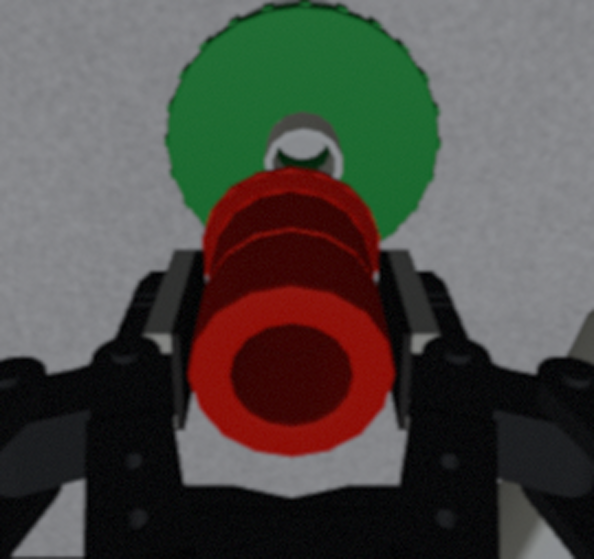

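```bash
python3 - <<'E'
from h import *
st(); c=get_calibration("wrist")
f=lambda x,y:(130+x/2.2,130+y/2.2)
print("sleeve top",[plane(c,f(291.5,372),z).round(4) for z in(.223,.226)])
print("edges",[plane(c,f(x,372),.223).round(4) for x in(190,394)],"front/back",[plane(c,f(291.5,y),.223).round(4) for y in(286,456)])
print("port",plane(c,f(304.5,155),.099).round(4))
im=cv2.imread("pics/w2.png");bl,l=blobs(im,"green",500);print(bl)
m=(l==l[200,220]).astype(np.uint8)
# visible outline upper part of the lid -> circle fit on plane z=.075
cn=max(cv2.findContours(m,0,1)[0],key=len)[:,0]
cn=np.array([p for p in cn if p[1]<220])
P=np.array([plane(c,p,.075)[:2] for p in cn]);
from scipy.optimize import least_squares
r=least_squares(lambda q:np.hypot(P[:,0]-q[0],P[:,1]-q[1])-q[2],[.564,-.254,.057],loss="soft_l1",f_scale=.001);print("lid",r.x,np.abs(r.fun).mean())
E
```

```text
t 6.45 tcp [ 0.5631 -0.252   0.2615] jaw -0.13 zax [-6.0e-04  1.1e-03 -1.0e+00] F [-0.7  0.2 -0.5] w 0.0422
sleeve top [array([ 0.5628, -0.2535,  0.223 ]), array([ 0.5628, -0.2512,  0.226 ])]
edges [array([ 0.5426, -0.2535,  0.223 ]), array([ 0.5832, -0.2535,  0.223 ])] front/back [array([ 0.5628, -0.234 ,  0.223 ]), array([ 0.5628, -0.2745,  0.223 ])]
port [ 0.5678 -0.2517  0.099 ]
[(8012, [268.3, 177.7], [205, 130, 125, 108])]
lid [ 0.56723915 -0.24427468  0.04776635] 0.010899112641046304
```

```bash
python3 - <<'E'
from h import *
from scipy.optimize import least_squares
c=get_calibration("wrist")
im=cv2.imread("pics/w2.png");bl,l=blobs(im,"green",500)
m=(l>0).astype(np.uint8); h=cv2.convexHull(max(cv2.findContours(m,0,1)[0],key=len))[:,0]
m2=np.zeros_like(m);cv2.fillPoly(m2,[h],1)
cn=max(cv2.findContours(m2,0,1)[0],key=len)[:,0]
for zz,ym in((.075,225),(.072,200),(.075,190)):
    q0=np.array([p for p in cn if p[1]<ym])
    P=np.array([plane(c,p,zz)[:2] for p in q0])
    for fr in(0,1):
        g=(lambda q:np.hypot(P[:,0]-q[0],P[:,1]-q[1])-(q[2] if fr else .057))
        r=least_squares(g,[.564,-.254,.057],loss="soft_l1",f_scale=.001);print(zz,ym,fr,r.x.round(4),np.abs(r.fun).mean()*1e3)
E
```

```text
0.075 225 0 [ 0.5671 -0.2545  0.057 ] 0.6159630917704981
0.075 225 1 [ 0.5671 -0.2538  0.0563] 0.3663074410056162
0.072 200 0 [ 0.5671 -0.2548  0.057 ] 0.3918529777790291
0.072 200 1 [ 0.5671 -0.2542  0.0565] 0.34426094314812333
0.075 190 0 [ 0.567  -0.2546  0.057 ] 0.5988762057458237
0.075 190 1 [ 0.5671 -0.2528  0.0555] 0.2863446824301896
```

Request:
jog_arm([
  [[0.4,-0.05,0],0],
  [[0,0,-1.5],0],
  [[0,0,-2],0],
  [[0,0,-1.5],0],
  [[0,0,-1],0],
  [[0,0,0],0],
  [[0,0,0],0],
])

```text
clock: 7.15
tcp_pos: [0.5671, -0.2542, 0.202]
orientation: [2.226, 2.217, -0.0]
contact_force: [1.0, -0.2, -1.2]
grip_width: 0.0419
```

Request:
jog_arm([
  [[0,0,-0.4],0],
  [[0,0,-0.4],0],
  [[0,0,-0.4],0],
  [[0,0,-0.4],0],
  [[0,0,0],0],
])

```text
clock: 7.65
tcp_pos: [0.5667, -0.2538, 0.1852]
orientation: [-2.225, -2.216, 0.001]
contact_force: [-0.4, -0.8, -1.0]
grip_width: 0.0419
```

```bash
python3 - <<'E'
from h import *
o=st()
cs,a=snap("scene","s3");cd,b=snap("side","d3")
f=lambda im,x,y:cv2.resize(im[y-75:y+75,x-50:x+50],None,fx=4,fy=4,interpolation=2)
cv2.imwrite("pics/m3.png",np.hstack([f(a,193,135),f(b,341,124)]))
E
```

```text
t 7.65 tcp [ 0.5667 -0.2538  0.1852] jaw -0.23 zax [-1.e-03  4.e-04 -1.e+00] F [-0.4 -0.8 -1. ] w 0.0419
```

No contact with the foot at about 92 mm, below the port mouth, so the sleeve is threaded. Continue down.

Request:
jog_arm([
  [[0,0,-0.4],0],
  [[0,0,-0.4],0],
  [[0,0,-0.3],0],
  [[0,0,-0.2],0],
  [[0,0,-0.2],0],
  [[0,0,0],0],
])

```text
clock: 8.35
tcp_pos: [0.5669, -0.2539, 0.1706]
orientation: [-2.226, -2.217, 0.0]
contact_force: [0.5, -0.0, -0.4]
grip_width: 0.042
```

Request:
jog_arm([
  [[0,0,-0.2],0],
  [[0,0,-0.1],0],
  [[0,0,0],0],
  [[0,0,0],0],
])

```text
clock: 8.75
tcp_pos: [0.5671, -0.2541, 0.1683]
orientation: [2.226, 2.217, 0.0]
contact_force: [-0.7, 0.5, 2.9]
grip_width: 0.0419
```

Request:
jog_arm([
  [[0,0,-0.2],0],
  [[0,0,-0.2],0],
  [[0,0,0],0],
])

```text
clock: 9.05
tcp_pos: [0.5671, -0.2543, 0.1679]
orientation: [-2.226, -2.216, -0.004]
contact_force: [-12.5, 8.2, 36.6]
grip_width: 0.0417
```

Request:
jog_arm([
  [[0,0,-0.2],0],
  [[0,0,0],0],
])

```text
clock: 9.25
tcp_pos: [0.5671, -0.2546, 0.167]
orientation: [-2.227, -2.216, -0.005]
contact_force: [-15.3, 10.3, 45.4]
grip_width: 0.0415
```

Hard stop at TCP 0.168, exactly where the foot should meet the lid. Unload, let go and rise.

Request:
jog_arm([
  [[0,0,0.3],0],
  [[0,0,0],0],
])

```text
clock: 9.45
tcp_pos: [0.5672, -0.2545, 0.1673]
orientation: [2.226, 2.216, 0.003]
contact_force: [-6.7, 3.2, 19.2]
grip_width: 0.0422
```

Request:
jog_arm([
  [[0,0,0],0],
  [[0,0,0],0],
  [[0,0,0],0],
  [[0,0,0],0],
  [[0,0,0],0],
  [[0,0,0],0],
  [[0,0,0],0],
  [[0,0,0],0],
], hand=8.54)

```text
clock: 10.25
tcp_pos: [0.567, -0.254, 0.1649]
orientation: [-2.226, -2.217, 0.0]
contact_force: [0.8, 1.1, 0.1]
grip_width: 0.0852
```

Request:
jog_arm([
  [[0,0,1],0],
  [[0,0,3],0],
  [[0,0,3],0],
  [[0,0,3],0],
  [[0,0,2],0],
  [[0,0,2],0],
  [[0,0,0],0],
  [[0,0,0],0],
  [[0,0,0],0],
])

```text
clock: 11.15
tcp_pos: [0.5666, -0.2537, 0.304]
orientation: [-2.225, -2.216, 0.001]
contact_force: [-0.1, 0.5, -0.8]
grip_width: 0.0853
```

```bash
python3 - <<'E'
from h import *
o=st()
cw,w=snap("wrist","w4");cs,a=snap("scene","s4");cd,b=snap("side","d4")
f=lambda im,x,y:cv2.resize(im[y-50:y+50,x-40:x+40],None,fx=3,fy=3,interpolation=2)
q=proj(cw,(.567,-.254,.13)).astype(int);print(q)
cv2.imwrite("pics/m4.png",np.hstack([f(a,193,145),f(b,341,134),f(w,*q)]))
E
```

```text
t 11.15 tcp [ 0.5666 -0.2537  0.304 ] jaw -0.23 zax [-1.5e-03  6.0e-04 -1.0e+00] F [-0.1  0.5 -0.8] w 0.0853
[263 196]
```

View pics/m4.png

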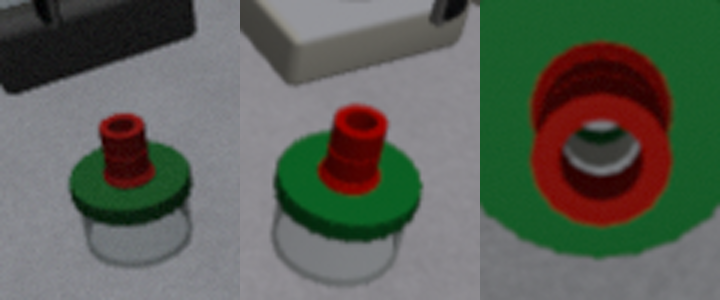

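Sleeve stands straight with its skirt on the lid in all views. Wrist crop shows its top ring centred at (121,159). I'll measure it, then move to the probe.

```bash
python3 - <<'E'
from h import *
s=get_calibration("scene");d=get_calibration("side");w=get_calibration("wrist")
print("wrist",plane(w,(263.3,199),.13).round(4),[plane(w,p,.13).round(4) for p in((263-40+51/3,199),(263-40+191/3,199),(263.3,146+95/3),(263.3,146+226/3))])
print(tri(s,(193.7,136),d,(340.7,123.3)),plane(s,(193.7,136),.13),plane(d,(340.7,123.3),.13))
E
```

```text
wrist [ 0.567  -0.2563  0.13  ] [array([ 0.5467, -0.2563,  0.13  ]), array([ 0.5873, -0.2564,  0.13  ]), array([ 0.567 , -0.2371,  0.13  ]), array([ 0.5669, -0.2775,  0.13  ])]
(array([ 0.56588514, -0.25164294,  0.13233927]), [np.float64(0.7409987276743304), np.float64(0.7409987276741058)]) [ 0.56474912 -0.25377805  0.13      ] [ 0.56812757 -0.25527133  0.13      ]
```

Request:
jog_arm([
  [[-0.2,2,0],0],
  [[-0.35,4,0],0],
  [[-0.35,4,0],0],
  [[-0.35,4,0],0],
  [[-0.35,4,0],0],
  [[-0.35,4,0],0],
  [[-0.35,4,0],0],
  [[-0.35,4,0],0],
  [[-0.35,4,0],0],
  [[-0.35,4,0],0],
  [[-0.35,4,0],0],
  [[-0.1,2,0],0],
])

```text
clock: 12.5
tcp_pos: [0.5279, 0.1903, 0.3042]
orientation: [-2.22, -2.221, 0.001]
contact_force: [0.3, -0.8, -0.8]
grip_width: 0.0852
```

Request:
jog_arm([
  [[0,0,0],0],
  [[0,0,0],0],
])

```text
clock: 12.7
tcp_pos: [0.5289, 0.1857, 0.3044]
orientation: [2.225, 2.217, -0.002]
contact_force: [0.3, -1.2, -0.2]
grip_width: 0.0853
```

```bash
python3 - <<'E'
from h import *
o=st()
cw,w=snap("wrist","w5")
for k in("yel","blue"):
    print(k,blobs(w,k)[0][:2])
q=proj(cw,(.529,.186,.183)).astype(int);print(q)
cv2.imwrite("pics/w5c.png",cv2.resize(w[q[1]-75:q[1]+75,q[0]-75:q[0]+75],None,fx=4,fy=4,interpolation=2))
E
```

```text
t 12.7 tcp [0.5289 0.1857 0.3044] jaw -0.2 zax [-6.0e-04 -1.1e-03 -1.0e+00] F [ 0.3 -1.2 -0.2] w 0.0853
yel [(748, [264.0, 209.4], [246, 191, 37, 42])]
blue [(1007, [265.1, 129.8], [246, 110, 40, 44])]
[263 219]
```

View pics/w5c.png

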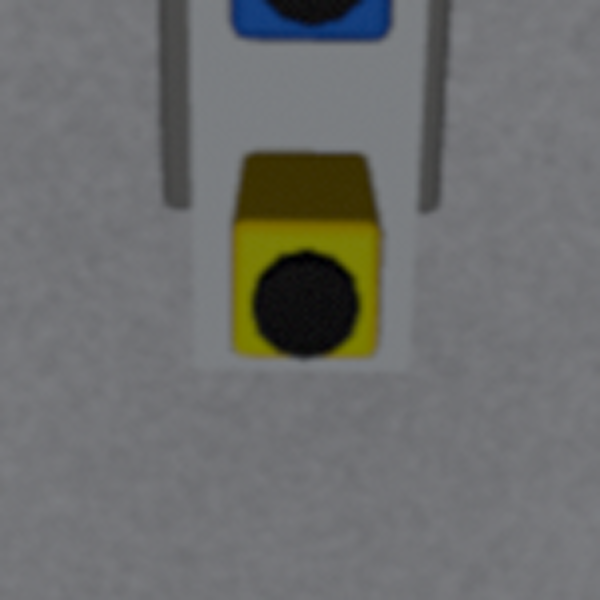

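Cap centre at about (264.5,220) against a predicted (263,219), and the head is square to the jaws. Shift x by 1 mm, descend and grip.

Request:
jog_arm([
  [[0.1,0,-2],0],
  [[0,0,-2.5],0],
  [[0,0,-2.5],0],
  [[0,0,-1.5],0],
  [[0,0,-1],0],
  [[0,0,-0.4],0],
  [[0,0,0],0],
  [[0,0,0],0],
])

```text
clock: 13.55
tcp_pos: [0.5306, 0.186, 0.2067]
orientation: [2.226, 2.216, 0.002]
contact_force: [0.1, 0.1, 0.3]
grip_width: 0.0855
```

Request:
jog_arm([
  [[0,0,0],0],
  [[0,0,0],0],
  [[0,0,0],0],
  [[0,0,0],0],
  [[0,0,0],0],
  [[0,0,0],0],
  [[0,0,0],0],
  [[0,0,0],0],
  [[0,0,0],0],
  [[0,0,0],0],
  [[0,0,0],0],
  [[0,0,0],0],
], hand=2.2, grip_force=40)

```text
clock: 14.75
tcp_pos: [0.5302, 0.1861, 0.2062]
orientation: [2.226, 2.217, 0.001]
contact_force: [-0.5, 0.2, 4.8]
grip_width: 0.0275
```

Request:
jog_arm([
  [[0,0,0.5],0],
  [[0,0,1],0],
  [[0,0,1.5],0],
  [[0,0,2],0],
  [[0,0,2],0],
  [[0,0,2],0],
  [[0,0,2],0],
  [[0,0,2],0],
  [[0,0,1.5],0],
  [[0,0,0.5],0],
  [[0,0,0],0],
  [[0,0,0],0],
])

```text
clock: 15.95
tcp_pos: [0.5297, 0.1859, 0.3555]
orientation: [-2.226, -2.217, 0.001]
contact_force: [-1.2, -0.9, -1.2]
grip_width: 0.0278
```

```bash
python3 - <<'E'
from h import *
o=st(); cw,w=snap("wrist","w6"); cs,a=snap("scene","s6");cd,b=snap("side","d6")
print(blobs(a,"yel")[0],blobs(b,"yel")[0])
p=o["tcp_pos"]-[0,0,.056]
print([proj(c,p).round(1) for c in(cs,cd)],[proj(c,p-[0,0,.135]).round(1) for c in(cs,cd)])
f=lambda im,c:cv2.resize(im[(q:=proj(c,p-[0,0,.06]).astype(int))[1]-75:q[1]+75,q[0]-50:q[0]+50],None,fx=4,fy=4,interpolation=2)
for c in(cs,cd): print(proj(c,p-[0,0,.06]).astype(int))
cv2.imwrite("pics/m6.png",np.hstack([f(a,cs),f(b,cd)]))
E
```

```text
t 15.95 tcp [0.5297 0.1859 0.3555] jaw -0.23 zax [-7.e-04 -3.e-04 -1.e+00] F [-1.2 -0.9 -1.2] w 0.0278
[(44, [320.8, 153.8], [315, 150, 12, 8])] [(220, [165.0, 166.8], [158, 151, 17, 36])]
[array([315.2, 162.3]), array([173.1, 165.7])] [array([308.3, 217.5]), array([184.3, 223.2])]
[311 188]
[178 193]
```

View pics/m6.png

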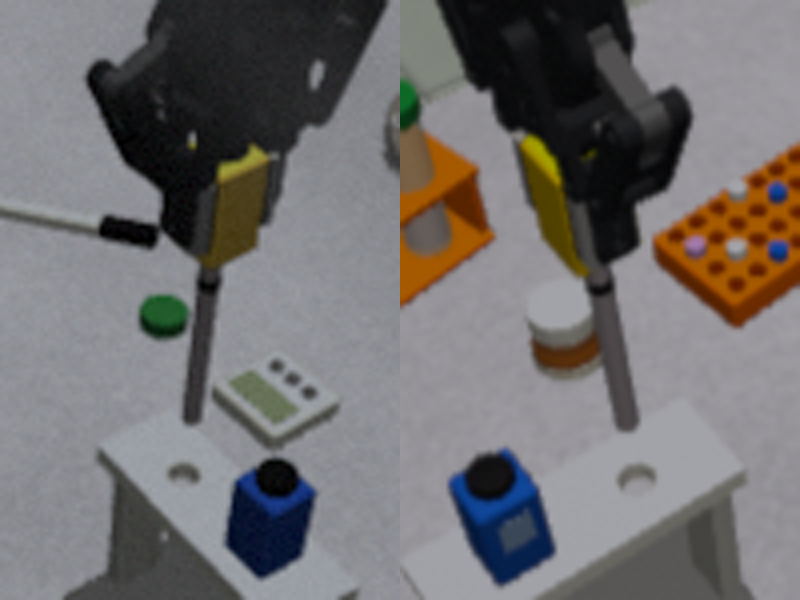

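Probe is out of its hole, hanging straight. Tip at (192,420)/(626,428) against a predicted (189,418)/(625,421). Checking tilt by triangulating the ring and the tip.

```bash
python3 - <<'E'
from h import *
s=get_calibration("scene");d=get_calibration("side");w=get_calibration("wrist");t=np.array([.5297,.1859,.3555])
for n,a,b in(("ring",(207.5,284),(601,286)),("tip",(192.5,421),(627,427)),("hole",(184,473),(637,477))):
    A=(261+a[0]/4,113+a[1]/4);B=(128+(b[0]-400)/4,118+b[1]/4);x,e=tri(s,A,d,B);print(n,x.round(4),np.round(e,1),(x-t).round(4))
im=cv2.imread("pics/w6.png"); q=proj(w,t-[0,0,.06]).astype(int);print(q,[proj(w,t-[0,0,z]).round(1) for z in(.023,.101,.191)])
cv2.imwrite("pics/w6c.png",cv2.resize(im[180:384,160:370],None,fx=2.8,fy=2.8,interpolation=2))
E
```

```text
ring [0.5283 0.1856 0.2501] [0. 0.] [-0.0014 -0.0003 -0.1054]
tip [0.528  0.1865 0.1621] [0.3 0.3] [-0.0017  0.0006 -0.1934]
hole [0.5289 0.1861 0.1239] [0.4 0.4] [-8.000e-04  2.000e-04 -2.316e-01]
[263 269] [array([263.5, 322.5]), array([263.1, 233.2]), array([262.9, 190.2])]
```

View pics/w6c.png

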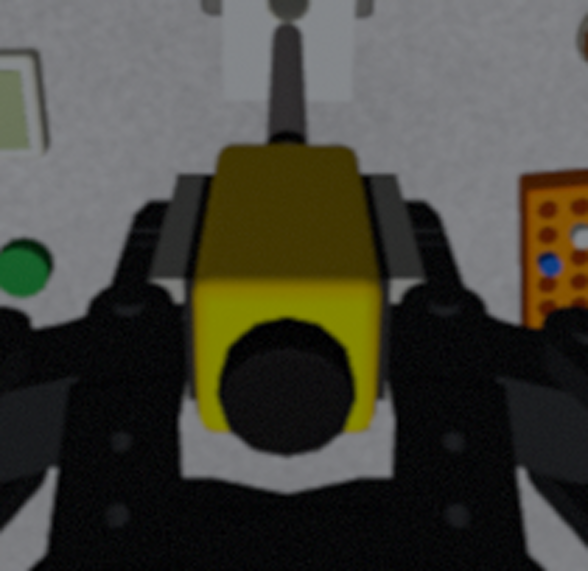

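Probe upright within measuring error, rod within about 1 mm of the TCP axis. Carry it over the sleeve, tip about 34 mm above its top.

Request:
jog_arm([
  [[0.1,-1,0],0],
  [[0.25,-3,0],0],
  [[0.35,-4,0],0],
  [[0.35,-4,0],0],
  [[0.35,-4,0],0],
  [[0.35,-4,0],0],
  [[0.35,-4,0],0],
  [[0.35,-4,0],0],
  [[0.35,-4,0],0],
  [[0.35,-4,0],0],
  [[0.35,-4,0],0],
  [[0.25,-3,0],0],
])

```text
clock: 17.3
tcp_pos: [0.5664, -0.2477, 0.3557]
orientation: [2.229, 2.214, -0.002]
contact_force: [1.5, 0.4, -0.9]
grip_width: 0.0276
```

Request:
jog_arm([
  [[0,-1,0],0],
  [[0,0,0],0],
  [[0,0,0],0],
  [[0,0,0],0],
  [[0,0,0],0],
])

```text
clock: 17.8
tcp_pos: [0.568, -0.2523, 0.3559]
orientation: [-2.223, -2.219, -0.001]
contact_force: [0.1, 0.2, 0.0]
grip_width: 0.0275
```

```bash
python3 - <<'E'
from h import *
o=st(); cw,w=snap("wrist","w7"); cs,a=snap("scene","s7");cd,b=snap("side","d7")
f=lambda im,x,y:cv2.resize(im[y-50:y+50,x-33:x+33],None,fx=6,fy=6,interpolation=2)
P,Q=[tuple(int(v) for v in proj(c,(.567,-.254,.17))) for c in(cs,cd)];print(P,Q)
cv2.imwrite("pics/m7.png",np.hstack([f(a,*P),f(b,*Q)]))
E
```

```text
t 17.8 tcp [ 0.568  -0.2523  0.3559] jaw -0.09 zax [ 1.e-04  9.e-04 -1.e+00] F [0.1 0.2 0. ] w 0.0275
(190, 123) (344, 109)
```

View pics/m7.png

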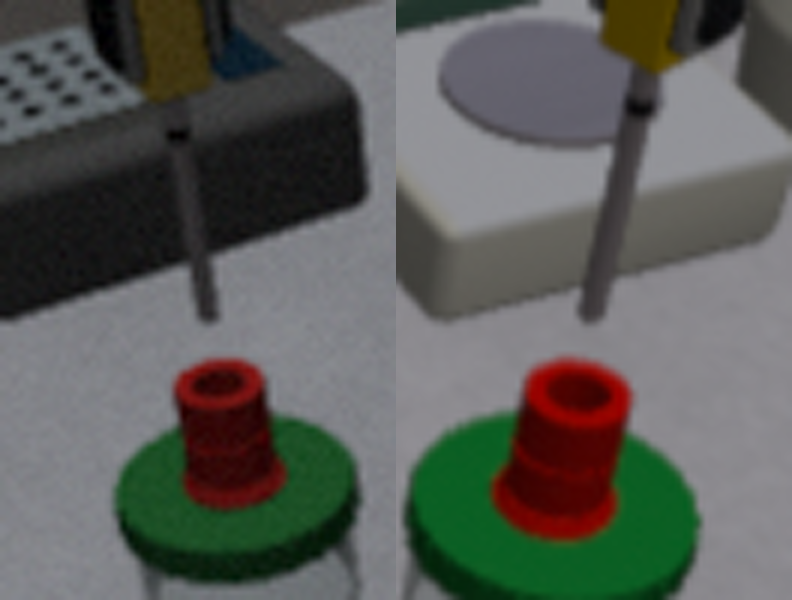

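Rod extended lands at about (218,382) in the scene crop, with the bore centre at (220,382). In the side crop it lands at (575,393), bore centre (578,393). Solving for the small correction.

```bash
python3 - <<'E'
from h import *
s=get_calibration("scene");d=get_calibration("side");w=get_calibration("wrist")
F=lambda a:(190-33+a[0]/6,123-50+a[1]/6); G=lambda a:(344-33+(a[0]-396)/6,109-50+a[1]/6)
r={}
for n,a,b in(("ring",(178,132),(641,105)),("tip",(208,318),(592,318)),("sleeve",(220,384),(578,394))):
    x,e=tri(s,F(a),d,G(b));r[n]=x;print(n,x.round(4),np.round(e,2))
    if n=="sleeve": print(plane(s,F(a),.13).round(4),plane(d,G(b),.13).round(4))
# horizontal error: small xy move moving extrapolated rod pixel onto the bore pixel
J=[];e=[]
for c,px in((s,(2/6,0)),(d,(3/6,0))):
    p=np.array([.567,-.254,.13]);J.append([proj(c,p+[.001,0,0])[0]-proj(c,p)[0],proj(c,p+[0,.001,0])[0]-proj(c,p)[0]]);e.append(px[0])
print("J",J,"mm",np.linalg.solve(np.array(J),e)); 
im=cv2.imread("pics/w7.png")
g=cv2.cvtColor(im,cv2.COLOR_BGR2HSV); bl,l=blobs(im,"red"); print(bl,proj(w,(.567,-.254,.13)),proj(w,(.568,-.2523,.165)))
st()
E
```

```text
ring [ 0.5661 -0.2528  0.2527] [0.53 0.53]
tip [ 0.5662 -0.2535  0.163 ] [0.62 0.62]
sleeve [ 0.5653 -0.2546  0.1273] [0.73 0.73]
[ 0.567  -0.2494  0.13  ] [ 0.5639 -0.2527  0.13  ]
J [[np.float64(-0.3280389812774729), np.float64(0.16222381815600784)], [np.float64(-0.33109004726588864), np.float64(-0.2942452225943839)]] mm [-1.1927589  -0.35714904]
[(939, [261.1, 175.4], [243, 153, 38, 49])] [261.7459517  180.87737728] [262.79514261 189.42996342]
t 17.95 tcp [ 0.5678 -0.2531  0.356 ] jaw -0.15 zax [ 2.e-04  3.e-04 -1.e+00] F [ 0.9  0.8 -0.3] w 0.0278
```

Request:
jog_arm([
  [[-0.1,-0.05,0],0],
  [[0,0,-0.5],0],
  [[0,0,-1],0],
  [[0,0,-1],0],
  [[0,0,-1],0],
  [[0,0,-1],0],
  [[0,0,-1],0],
  [[0,0,-0.5],0],
  [[0,0,0],0],
  [[0,0,0],0],
])

```text
clock: 18.95
tcp_pos: [0.5666, -0.2547, 0.2961]
orientation: [2.226, 2.217, 0.0]
contact_force: [0.3, -0.4, -1.2]
grip_width: 0.0274
```

```bash
python3 - <<'E'
from h import *
for _ in range(2): st(); cs,a=snap("scene","s8")
cd,b=snap("side","d8")
# rod centre columns above the sleeve: darker/greyish vs surroundings is unsure -> print sleeve edges at rim level & the steel columns
for n,c,im in(("scene",cs,a),("side",cd,b)):
    u=proj(c,(.567,-.254,.13)); v=int(round(u[1])); bl,l=blobs(im,"red"); print(n,u.round(1),bl[:2])
    for r in(v-10,v-7,v-4): print(r,cv2.cvtColor(im,cv2.COLOR_BGR2GRAY)[r,int(u[0])-9:int(u[0])+10].tolist())
E
```

```text
t 18.95 tcp [ 0.5666 -0.2547  0.2961] jaw -0.24 zax [ 3.e-04 -2.e-04 -1.e+00] F [ 0.3 -0.4 -1.2] w 0.0274
t 19.0 tcp [ 0.5667 -0.2547  0.2963] jaw -0.23 zax [ 7.e-04 -3.e-04 -1.e+00] F [ 0.5 -0.5 -0.7] w 0.0276
scene [192.9 136.2] [(63, [193.0, 137.5], [186, 133, 15, 9]), (52, [196.1, 154.2], [188, 150, 16, 8])]
126 [129, 129, 132, 132, 129, 131, 120, 75, 45, 46, 77, 128, 134, 134, 136, 135, 138, 138, 137]
129 [134, 130, 130, 132, 130, 134, 127, 88, 48, 48, 56, 100, 136, 135, 133, 132, 136, 132, 136]
132 [133, 126, 129, 130, 132, 134, 129, 112, 70, 47, 48, 72, 113, 118, 121, 131, 136, 134, 136]
side [340.7 123.8] [(416, [338.9, 134.6], [328, 119, 22, 30])]
114 [137, 138, 139, 139, 141, 140, 137, 137, 135, 130, 85, 58, 59, 66, 84, 126, 137, 137, 137]
117 [137, 138, 139, 139, 139, 139, 137, 137, 134, 111, 65, 58, 64, 74, 113, 133, 137, 137, 138]
120 [137, 134, 113, 92, 78, 64, 56, 52, 52, 52, 56, 62, 68, 65, 86, 103, 121, 132, 136]
```

Rod and bore columns now agree to about 0.2 px in both views (scene 193.5 and 193.7, side 341.2 and 341.3), with no contact force. Lower the rest.

Request:
jog_arm([
  [[0,0,-0.5],0],
  [[0,0,-0.8],0],
  [[0,0,-0.8],0],
  [[0,0,-0.8],0],
  [[0,0,-0.8],0],
  [[0,0,-0.8],0],
  [[0,0,-0.8],0],
  [[0,0,-0.7],0],
  [[0,0,-0.5],0],
  [[0,0,0],0],
  [[0,0,0],0],
])

```text
clock: 20.2
tcp_pos: [0.5666, -0.2546, 0.231]
orientation: [2.226, 2.217, 0.0]
contact_force: [-0.6, 0.1, -1.3]
grip_width: 0.0279
```

```bash
python3 - <<'E'
from h import *
st(); cs,a=snap("scene","s9");cd,b=snap("side","d9");st()
f=lambda im,x,y:cv2.resize(im[y-24:y+24,x-24:x+24],None,fx=8,fy=8,interpolation=2)
P,Q=[tuple(int(v) for v in proj(c,(.567,-.254,.13))) for c in(cs,cd)];print(P,Q)
cv2.imwrite("pics/m9.png",np.hstack([f(a,*P),f(b,*Q)]))
E
```

```text
t 20.2 tcp [ 0.5666 -0.2546  0.231 ] jaw -0.23 zax [ 2.e-04 -1.e-04 -1.e+00] F [-0.6  0.1 -1.3] w 0.0279
t 20.3 tcp [ 0.5668 -0.2547  0.2313] jaw -0.23 zax [ 8.e-04 -2.e-04 -1.e+00] F [ 0.5 -0.7 -0.9] w 0.0275
(192, 136) (340, 123)
```

View pics/m9.png

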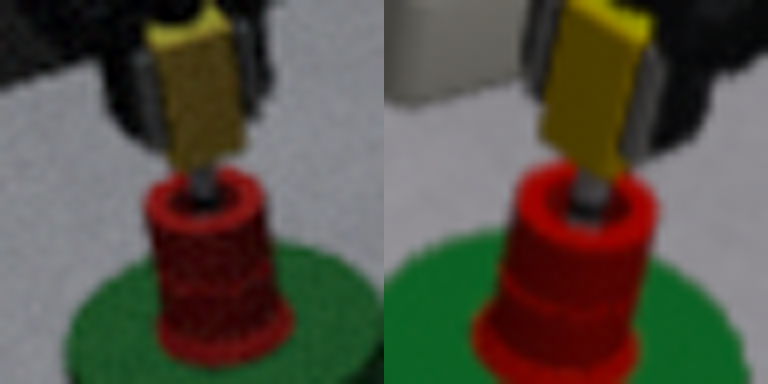

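The rod is centred in the bore and the dark ring sits at the rim: scene (204,207), side (583,213). On the rod's near surface a level ring should look a little below the rim centre, so I'll check that with a profile.

```bash
python3 - <<'E'
from h import *
o=st()
for n,S in(("scene",(193.67,137.0)),("side",(341.3,124.7))):
    c=get_calibration(n); im=np.mean([grab_frame(n).astype(float) for _ in range(5)],0)
    ax=np.array([.567,-.254,.13]); off=np.array(S)-proj(c,ax)
    t=np.array(c["xyz"])-ax;t[2]=0;t/=np.linalg.norm(t)
    for z in np.arange(-.007,.0145,.001):
        p=proj(c,ax+t*.005+[0,0,z]); v=cv2.getRectSubPix(im.astype(np.float32),(1,1),tuple(map(float,p)))[0,0]
        print(n,round(z*1000),p.round(1),v.round(0))
    r=((im[...,0]>60)&(im[...,0]>2.2*im[...,1])).astype(np.uint8)
    print("off of picked centre",off.round(2)); y,x=np.where(r[int(S[1])-12:int(S[1])+5,int(S[0])-14:int(S[0])+15]); print("red top row",y.min()+int(S[1])-12,"cols",x.min()+int(S[0])-14,x.max()+int(S[0])-14, "pred top rim",proj(c,ax-t*.021).round(1),"front",proj(c,ax+t*.021).round(1))
E
```

```text
t 20.3 tcp [ 0.5668 -0.2547  0.2313] jaw -0.23 zax [ 8.e-04 -2.e-04 -1.e+00] F [ 0.5 -0.7 -0.9] w 0.0275
scene -7 [193.4 139.4] [105.  24.  23.]
scene -6 [193.4 139.1] [101.  27.  26.]
scene -5 [193.3 138.8] [87. 26. 26.]
scene -4 [193.3 138.4] [70. 24. 24.]
scene -3 [193.2 138.1] [52. 22. 22.]
scene -2 [193.2 137.8] [38. 18. 19.]
scene -1 [193.1 137.5] [25. 13. 14.]
scene 0 [193.1 137.2] [13.  8.  8.]
scene 1 [193.  136.9] [8. 7. 7.]
scene 2 [193.  136.6] [18. 17. 17.]
scene 3 [192.9 136.3] [28. 27. 27.]
scene 4 [192.9 136. ] [37. 36. 37.]
scene 5 [192.8 135.7] [40. 39. 40.]
scene 6 [192.8 135.4] [44. 43. 44.]
scene 7 [192.7 135. ] [47. 46. 47.]
scene 8 [192.7 134.7] [48. 47. 48.]
scene 9 [192.6 134.4] [48. 47. 48.]
scene 10 [192.6 134.1] [49. 47. 48.]
scene 11 [192.5 133.8] [48. 46. 47.]
scene 12 [192.5 133.5] [47. 45. 44.]
scene 13 [192.4 133.2] [46. 44. 42.]
scene 14 [192.4 132.8] [48. 44. 38.]
off of picked centre [0.74 0.77]
red top row 133 cols 186 200 pred top rim [192.3 132.2] front [193.6 140.4]
side -7 [339.8 127.5] [129.  17.  12.]
side -6 [339.9 127.2] [117.  21.  17.]
side -5 [340.  126.8] [99. 22. 20.]
side -4 [340.1 126.5] [75. 21. 20.]
side -3 [340.1 126.1] [51. 20. 20.]
side -2 [340.2 125.8] [37. 18. 19.]
side -1 [340.3 125.4] [28. 17. 17.]
side 0 [340.4 125.1] [20. 16. 16.]
side 1 [340.5 124.7] [23. 21. 21.]
side 2 [340.6 124.4] [31. 28. 29.]
side 3 [340.6 124.1] [39. 35. 37.]
side 4 [340.7 123.7] [46. 42. 43.]
side 5 [340.8 123.4] [52. 48. 50.]
side 6 [340.9 123. ] [59. 54. 56.]
side 7 [341.  122.7] [59. 55. 56.]
side 8 [341.  122.3] [60. 55. 56.]
side 9 [341.1 122. ] [61. 56. 56.]
side 10 [341.2 121.6] [62. 56. 52.]
side 11 [341.3 121.2] [63. 55. 48.]
side 12 [341.4 120.9] [64. 55. 41.]
side 13 [341.5 120.5] [67. 56. 29.]
side 14 [341.5 120.2] [70. 58. 17.]
off of picked centre [0.6  0.93]
red top row 119 cols 333 349 pred top rim [342.  118.3] front [339.4 129.4]
```

The ring's upper edge sits at +2.7 mm (scene) and +2.9 mm (side), where a level 6 mm ring should show +3 mm. The rod is centred to under 1 mm, force is at noise level, and the probe is upright. Handing in.

```bash
python3 -c "
from h import *
st(); print(hand_in())"
```

```text
t 20.8 tcp [ 0.5665 -0.2545  0.2309] jaw -0.23 zax [ 0.  0. -1.] F [-0.7 -0.  -1.4] w 0.0275
the job is handed in; nothing more can be done
None
```

I put the red sleeve over the port, pushed it home on the lid and let go. I then lifted the yellow probe out of its stand and lowered its rod into the jar through the sleeve. I handed in at 20.8 s, still holding the probe.

- **Sleeve:** it hit a hard stop at about 45 N, at the height where its foot should meet the lid. All three camera views show it upright on the lid.
- **Probe depth:** the upper edge of the black ring reads 2.7 and 2.9 mm above the sleeve top, where 3 mm is exactly level. My hand-picked rim centres suggest it could be up to about 1 mm high.
- **Centring:** the rod is within about 1 mm of the bore's middle, with 7 mm clearance each side. The columns first agreed to 0.2 px. I later found a 0.4 px scaling bias in the rim readings, which makes the true offset about 0.8 mm in x, and I left it as it was.
- **Contact and tilt:** the wrist force stayed at noise level (about 1–2 N) at every reading while lowering, so I saw no sign of the probe touching the sleeve or jar. The tool is vertical, and before lowering the rod measured upright to within 1°.
- **Not rechecked:** the spare probe and the bench items were not measured again at the end, but the arm passed well above them.

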